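# Rock the pendulum angle gauge on a crowned stud to its set mark and hold it there

## Task

Take the angle gauge by its top grip off the flat joist offcut and stand it upright, lightly, on the middle of the round-topped stud block, its base lying across the crown. Then rock it sideways on the crown, base still touching, until its swinging pointer settles on the mark tab at the dial's rim. Finish while holding it there: do not let go or put it down, keep the base pressed lightly on the stud and the pointer still on the mark.

Things in the scene. Friction and masses are not known exactly. Their poses are not given: they have to be found in the camera images.
- gauge_grip (a point): Centre of the gauge's black top grip, a block 18 mm (gauge x) by 32 mm (gauge y) by 34 mm high; this centre is 143 mm above the underside of the gauge's base. Grip it from above, across the 18 mm (fingers closing along gauge x). Axes are the gauge's.
- gauge: Pendulum angle gauge, loose, 0.3 to 0.5 kg, upright on the joist offcut at first. Origin: middle of its underside. z up; x out of the white dial's face (112 mm across, 14 mm thick, centre 74 mm up), to world +x, up to 1 rad to the left; y along the dial's width. Flat steel base 40 (x) by 120 (y) by 12 mm.
- gauge_foot (a point): The middle of the underside of the gauge's base, the same point as the gauge's origin.
- pointer (a joint): Angle (rad) of the black hanging pointer about gauge +x, from the gauge's own down direction; 0 with the gauge upright, positive towards gauge +y. A free, lightly damped pendulum on the dial's face (about 3 swings a second, settles in about 2 s). Gauge turned by t about its own +x axis: the pointer settles at -t.
- mark (a joint): Angle (rad) of the dark mark tab clipped on the dial's rim, measured just as the pointer's angle; it stays put, between 0.2 and 0.42 (towards gauge +y). The pointer is on the mark when both angles are equal.
- pointer_tip (a point): Tip of the pointer, 44 mm from its pivot at the dial's centre, 74 mm above the underside of the base.
- mark_tip (a point): Inner end of the mark tab, also 44 mm from the pivot: the pointer tip meets it when on the mark.
- stud: Stud block: pale round-topped timber fixed on a plywood board 170 by 120 by 12 mm; origin on the table under its middle. Its crown is a level half cylinder of radius 45 mm along the stud's x axis (world x turned 0.4 to 1.0 rad to the left), 100 mm long about the middle, lower beyond; cylinder axis 50 mm, top 95 mm above the table. The gauge's flat base can roll sideways on it.
- stud_top (a point): Topmost point of the crown at the middle of its length, 95 mm above the table; axes as the stud's: x along the crown, y across it, z up.
- joist_offcut: Loose flat block of timber, 110 (x) by 160 (y) by 45 mm high, on which the gauge stands at first; origin at the middle of its underside.
Not all that is in view belongs to the job. Several things look just like the joist_offcut: the one meant starts farthest to the robot's right.

How it is judged:
By the outcome, as a careful person would: the job done as asked, in the order asked, and still so for the second after the job is handed in, while the arm keeps its last pose, push and grip.
It also fails if it takes over 64 s, if anything falls off the work surface, if the arm or the gripper's body presses on something with over 40 N, if the wrist force passes 120 N, or if a joint passes its speed limit or range.

## Robot

A 6-joint arm with a two-finger parallel gripper is mounted at the origin on the work surface. World frame = base frame: x ahead of the robot, y to its left, z up, the work surface at z = 0. Lengths are in m, angles in rad, forces in N, time in s.
With the tool pointing down it reaches from about 0.35 to 0.925 m from the base axis. Payload 6.4 kg.
Tool frame: the origin (TCP) lies midway between the tips of the shut fingers; the grasp point (between the pads) lies 19 mm behind it (bot.grip_point_offset is the distance from the TCP to the grasp point, in m); y points along the fingers, x is the direction in which the jaws open and shut, and the axes are right-handed (so a half turn about y gives the same grasp; the last joint's range is limited). The gripper opens to 85 mm and grips with 20 to 120 N. Pads are 22 mm wide; open, the fingers measure 114 mm over their backs; the gripper's body (76 mm by 85 mm) begins 54 mm behind the grasp point. The pads swing forward as they close: fully open they stand 13 mm farther back than shut.
Start: joints at [1.021, 0.245, 1.558, -0, 1.339, -0.174], TCP at [0.239, 0.605, 0.231] pointing down, gripper open.
Joint ranges: [-3.13, 3.13], [-1.02, 2.26], [0.13, 2.54], [-0.95, 4.09], [0.21, 2.88], [-2.74, 2.74]. Speed limits (rad/s): [2.57, 2.57, 3.14, 3.14, 3.14, 3.14].

## Interface

Orientations are given as a rotation vector (axis times angle).
In Python, from bench import bot, imaging, models gives the robot as it stands.
- The arm moves only by the shell command python3 -m inch 'ROWS' [OPENING] [FORCE]. ROWS is JSON, a list of rows, each a list of 2 entries, a list of its own where there are three numbers: the shift along the tool's x, y, z in mm, then the turn, a rotation vector about the tool's x, y, z in degrees. In form: [[[tx, ty, tz], [rx, ry, rz]], ...]. A call has 1 to 8 rows; each row shifts and turns the commanded pose from where the row before left it, along the tool's axes as they then stand; what a row does not reach is not made up. A row lasts 1/10 s, in which the tool goes at most 50 mm and 8.59 degrees, less where a joint would pass 70% of its speed; a pose out of reach is approached as far as the arm can. A call with a gripper value outside its range is refused whole. OPENING is the finger opening in mm, from 0 to 85.4, set as the call begins (- or left out, the last holds). The fingers move at their own pace and stop on an object; FORCE is the grip in N (left out, the last holds). Time passes only in rows, so rows that do not move let the fingers close. It gives the time, the measured TCP pose, the force and the opening at its end, in the units of the state.
- bot.state(): the state, without advancing time (a new reading comes with each control period).
- imaging.read_camera(name): name is "side" or "top"; returns the picture (480x640x3 uint8, blue, green, red); there is no depth.
- imaging.camera_info(name): a dict with "vertical_fov" (degrees; the focal length in pixels is half the picture's height over the tangent of half this angle, whatever the lens; pixels are square), "cx", "cy" (the principal point, pixels), "rvec" (rotation vector, rad) and "tvec" (3), from world to camera coordinates, as OpenCV has them. Camera axes: x right, y down, z forward; pixel columns grow to the right and rows downward; lengths in m; the calibration is good to about 2 mm. A picture is of the moment at which its call begins. camera_info takes no time and is no camera call.
- bot.close_job(): hands the job in, once; it reports no verdict.
Trained networks look in the newest picture that a camera, given by its name, has taken for a name from the list of things; names that differ only in an ending like _2 or _b are one class to them, and where a whole thing is asked for, a point or a joint stands for the part that bears it (a point fixed in the world has none). Each returns a list of dicts, best first, with "score" (0 to 1); they miss things now and then, are a little off and sometimes report something else, mostly with a low value. They report only what shows in the picture. A call takes as long as a camera call. They do not tell look-alikes from the thing itself.
- models.search_frame(camera, query): "extent" ([left, top, right, bottom] as shares, 0 to 1, of the picture: columns of its width, rows of its height, round what is visible of it).
- models.pinpoint(camera, query): "point" ([column, row] as shares, 0 to 1, of the picture: columns of its width, rows of its height: a listed point, or the origin of a listed thing).
The state is a dict: "clock": time; "joints": joint angles; "qd": joint speeds; "effort": joint torques, N m; "tool_pos": TCP position; "orientation": TCP orientation; "contact_force": force on the tool from outside, world axes, zero at the start; "ft_torque": the same for the moment, N m; "opening": finger opening in m.
Only numpy, scipy, OpenCV 4.12 (cv2) and the standard library are available. Lean on these libraries where they do the work, as an engineer would, in place of code of your own. Each camera call takes 0.05 s, during which the arm holds its last target.

## Working session

There is one attempt and no reset: what is moved stays moved. The work goes in short steps, Python scripts to look and compute and a shell command to move; the robot and the scene stay as the last step left them, time stands still between calls to the robot, and variables do not carry over. Pictures are saved under pics/ and viewed, and the job is handed in when it is done.

```bash
ls; mkdir -p pics
python3 - <<'E'
from bench import bot, imaging, models
import cv2
print(bot.state(), bot.grip_point_offset)
for c in ("side","top"):
    print(c, imaging.camera_info(c))
    cv2.imwrite(f"pics/{c}0.png", imaging.read_camera(c))
    for q in ("gauge_grip","gauge_foot","stud_top","joist_offcut","pointer_tip","mark_tip","stud","gauge"):
        try:print(c,q,[(round(d['score'],2),round(d['point'][0]*640,1),round(d['point'][1]*480,1)) for d in models.pinpoint(c,q)])
        except Exception as e: print(q,e)
E
```

```text
pics
{'clock': 0.0, 'joints': array([ 1.02095432e+00,  2.45829075e-01,  1.55902650e+00, -1.89158128e-05,
        1.33870348e+00, -1.74091386e-01]), 'qd': array([ 0.00029631, -0.00091313, -0.00076114, -0.00034934,  0.00215695,
        0.00028983]), 'effort': array([-9.71497939e-04, -4.29521012e+01, -3.26121211e+01, -3.18865932e-04,
        5.68091215e-03,  2.01861712e-05]), 'tool_pos': array([0.23822491, 0.60416428, 0.23016402]), 'orientation': array([-1.3646969 , -0.92675366,  0.929699  ]), 'contact_force': array([ 0.15304663,  0.1234628 , -0.52649669]), 'ft_torque': array([ 0.06682698, -0.00562521,  0.00732663]), 'opening': 0.08537435100567622} 0.0187
side {'vertical_fov': 55.372304157677306, 'cx': 325.8429699434035, 'cy': 244.2357604171019, 'rvec': array([ 2.19676868, -0.96704532,  0.37642999]), 'tvec': array([-0.33810742,  0.35725591,  0.62027092])}
side gauge_grip [(0.94, 441.8, 261.7)]
side gauge_foot [(0.71, 426.7, 317.4)]
side stud_top [(0.61, 287.7, 191.0), (0.44, 441.8, 259.8)]
side joist_offcut [(0.82, 199.7, 289.0), (0.58, 434.9, 328.9)]
side pointer_tip []
side mark_tip []
side stud [(0.9, 293.1, 227.7)]
side gauge [(0.7, 425.7, 316.8)]
top {'vertical_fov': 42.614450190418495, 'cx': 316.4480458727351, 'cy': 240.07950201024767, 'rvec': array([ 2.15751072, -2.18035256,  0.1643805 ]), 'tvec': array([-0.00482459,  0.48330113,  0.90710253])}
top gauge_grip [(0.78, 457.3, 174.0)]
top gauge_foot [(0.96, 432.9, 194.4)]
top stud_top [(0.93, 184.1, 166.6), (0.17, 432.0, 193.3)]
top joist_offcut [(0.94, 190.7, 338.0)]
top pointer_tip []
top mark_tip []
top stud [(0.61, 198.3, 179.7)]
top gauge [(0.79, 434.7, 193.5)]
```

View pics/side0.png

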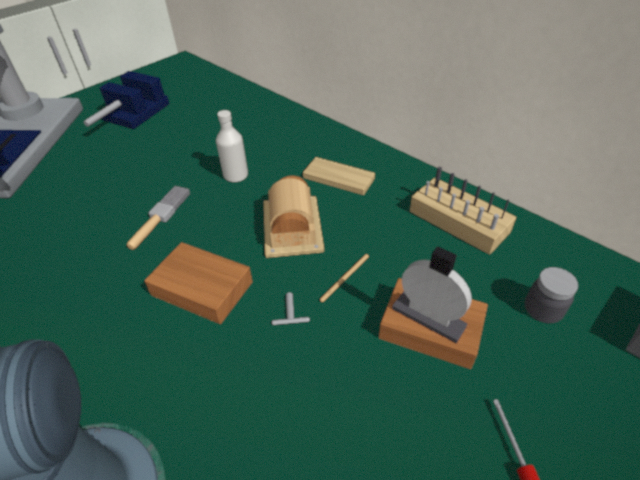

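View pics/top0.png

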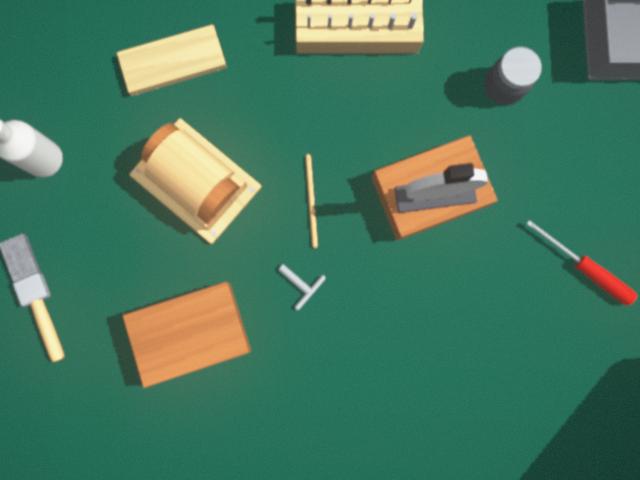

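The side view shows joist look-alikes at (200,280) and (435,325). In the top view they are at (187,335) and (435,188). The top view's right one is the robot's rightmost and carries the gauge, so it is the one meant. Next I'll triangulate and take an enlarged crop.

```bash
cat > h.py <<'E'
import numpy as np, cv2
from scipy.spatial.transform import Rotation as R
from bench import bot, imaging, models
def cam(n):
    i=imaging.camera_info(n); f=240/np.tan(np.radians(i['vertical_fov']/2))
    K=np.array([[f,0,i['cx']],[0,f,i['cy']],[0,0,1]]); return K,cv2.Rodrigues(i['rvec'])[0],i['tvec']
def centre(n):
    K,r,t=cam(n); return -r.T@t
def ray(n,p):
    K,r,t=cam(n); d=r.T@np.linalg.inv(K)@np.array([p[0],p[1],1.]); return -r.T@t,d/np.linalg.norm(d)
def onz(n,p,z):
    o,d=ray(n,p); return o+d*(z-o[2])/d[2]
def tri(pa,pb,a='side',b='top'):
    o1,d1=ray(a,pa);o2,d2=ray(b,pb)
    s=np.linalg.lstsq(np.c_[d1,-d2],o2-o1,rcond=None)[0]
    q1=o1+s[0]*d1;q2=o2+s[1]*d2; return (q1+q2)/2,np.linalg.norm(q1-q2)
def proj(n,X):
    K,r,t=cam(n); X=np.atleast_2d(X); return cv2.projectPoints(X.astype(float),cv2.Rodrigues(r)[0],t,K,None)[0][:,0]
E
python3 - <<'E'
from h import *
print(centre('side'),centre('top'))
print('grip',tri((441.8,261.7),(457.3,174)))
print('foot',tri((426.7,317.4),(432.9,194.4)))
print('stud',tri((287.7,191),(184.1,166.6)))
print(onz('top',(457.3,174),.188),onz('top',(432.9,194.4),.045),onz('top',(184.1,166.6),.095),onz('side',(287.7,191),.095))
for n,b in(('side',(370,230,500,370)),('top',(360,120,510,250)),('top',(120,110,270,250)),('side',(250,160,340,265))):
    im=cv2.imread(f'pics/{n}0.png'); c=im[b[1]:b[3],b[0]:b[2]]
    cv2.imwrite(f'pics/c_{n}_{b[0]}.png',cv2.resize(c,None,fx=4,fy=4,interpolation=cv2.INTER_CUBIC))
E
python3 -c "
import cv2,numpy as np
a=[cv2.resize(cv2.imread('pics/'+f),(400,300)) for f in ('c_side_370.png','c_top_360.png','c_top_120.png','c_side_250.png')]
cv2.imwrite('pics/m0.png',np.vstack([np.hstack(a[:2]),np.hstack(a[2:])]))"
```

```text
[ 0.10547848 -0.3762677   0.68846302] [0.36641983 0.01528341 0.96017769]
grip (array([ 0.54814216, -0.18892172,  0.18707908]), np.float64(0.0005401495805663942))
foot (array([ 0.54942307, -0.18718492,  0.04436596]), np.float64(0.001425338583395191))
stud (array([0.58036875, 0.17910888, 0.10209643]), np.float64(0.001537005203952894))
[ 0.54772634 -0.18847333  0.188     ] [ 0.54983302 -0.18755879  0.045     ] [0.58277633 0.18001853 0.095     ] [0.58543725 0.18622539 0.095     ]
```

View pics/m0.png

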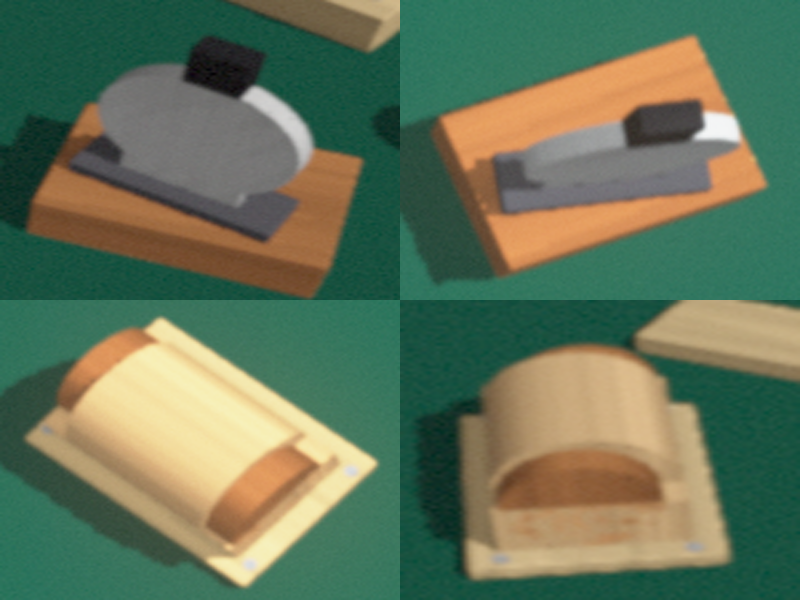

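Confirmed: the gauge stands on the right-hand offcut, and the dial's face is turned away from both cameras. Next I'll get the yaws of the gauge and the stud.

Run:
```python
from h import *
a=onz('top',(399,212.3),.045);b=onz('top',(476.6,202.3),.045)
d=a-b;print('gauge y dir',d,np.linalg.norm(d),'x yaw',np.degrees(np.arctan2(d[1],d[0]))-90)
# stud: board corners in crop
def pt(x,y): return (120+x*150/400,110+y*140/300)
L=[pt(25,138),pt(160,18),pt(378,163),pt(245,286)]
P=[onz('top',p,.012) for p in L]; print(np.round(P,4))
print([np.linalg.norm(P[i]-P[(i+1)%4]) for i in range(4)])
d=P[1]-P[2];print('long',np.degrees(np.arctan2(d[1],d[0])));d=P[0]-P[3];print(np.degrees(np.arctan2(d[1],d[0])))
d=P[0]-P[1];print('short',np.degrees(np.arctan2(d[1],d[0])))
c=np.mean(P,0);print('centre',c)
s=bot.state();M=R.from_rotvec(s['orientation']).as_matrix();print(np.round(M,3), np.degrees(np.arctan2(M[1,0],M[0,0])))
# refined corners
im=cv2.imread('pics/top0.png')
```

```text
gauge y dir [-0.01450239  0.11896116  0.        ] 0.1198418827246735 x yaw 6.95055315038536
[[0.5916 0.2807 0.012 ]
 [0.6817 0.2034 0.012 ]
 [0.5716 0.0743 0.012 ]
 [0.4817 0.1513 0.012 ]]
[np.float64(0.11872936332779402), np.float64(0.1696770201019017), np.float64(0.11840313948687069), np.float64(0.1697028667703484)]
long 49.54788020921556
49.65800028721754
short 139.39992979573262
centre [0.58163947 0.17743968 0.012     ]
[[ 0.367  0.    -0.93 ]
 [ 0.93   0.     0.367]
 [ 0.    -1.    -0.   ]] 68.46881283824136
```

Run:
```python
from h import *
# fit the gauge base & stud by projecting model at guess; overlay
def draw(im,n,pts,col):
    p=proj(n,np.array(pts)); cv2.polylines(im,[np.round(p*8).astype(int)],True,col,1,cv2.LINE_AA,3)
def rect(c,yaw,sx,sy,z):
    u=np.array([np.cos(yaw),np.sin(yaw)]);v=np.array([-u[1],u[0]])
    return [np.r_[np.array(c)+a*sx/2*u+b*sy/2*v,z] for a,b in((1,1),(1,-1),(-1,-1),(-1,1))]
out=[]
for n,b1,b2 in (('top',(360,120,510,250),(120,110,270,250)),('side',(370,230,500,370),(250,160,340,265))):
    im=cv2.imread(f'pics/{n}0.png')
    draw(im,n,rect((.5485,-.188),np.radians(8),.040,.120,.057),(0,255,0))
    draw(im,n,rect((.5485,-.188),np.radians(8),.018,.032,.205),(0,0,255))
    draw(im,n,rect((.579,.181),np.radians(41),.17,.12,.012),(0,255,0))
    draw(im,n,rect((.579,.181),np.radians(41),.10,.002,.095),(0,0,255))
    for b in(b1,b2): out.append(cv2.resize(im[b[1]:b[3],b[0]:b[2]],(400,300),interpolation=cv2.INTER_CUBIC))
cv2.imwrite('pics/m1.png',np.vstack([np.hstack(out[:2]),np.hstack(out[2:])]))
```

```text
(no output)
```

View pics/m1.png

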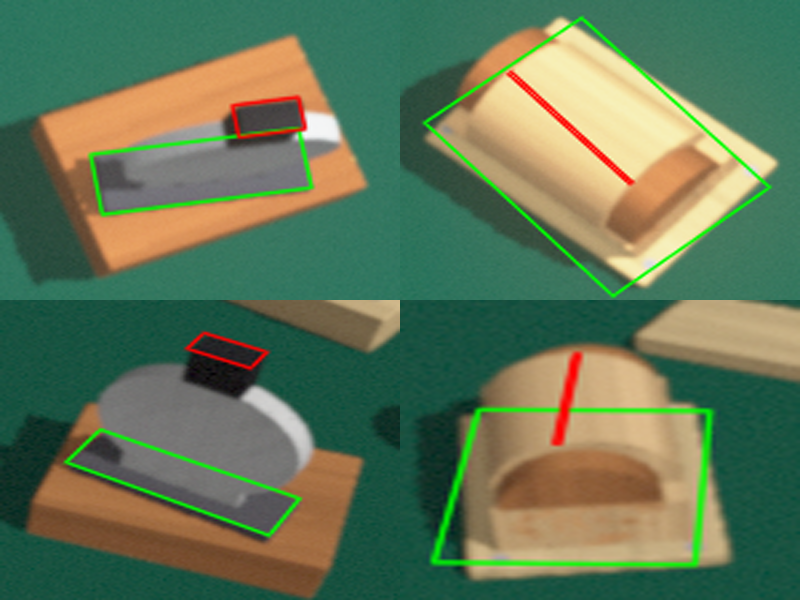

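```bash
python3 -m inch '[[[0,-5,0],[0,7.6,0]],[[0,-5,0],[0,7.6,0]],[[0,-5,0],[0,7.6,0]],[[0,-5,0],[0,7.6,0]],[[0,-5,0],[0,7.6,0]],[[0,-5,0],[0,7.6,0]],[[0,-5,0],[0,7.6,0]],[[0,-5,0],[0,7.6,0]]]' 60 30
python3 - <<'E'
from h import *
s=bot.state();M=R.from_rotvec(s['orientation']).as_matrix();q=s['joints']
print(np.round(q,3),np.round(M,3))
W=R.from_euler('ZYZYZ',[q[0],q[1]+q[2],q[3],q[4],q[5]]).as_matrix()
print(np.round(W.T@M,3))
E
```

```text
clock: 1.7
tool_pos: [0.2386, 0.6046, 0.2715]
orientation: [-1.568, -0.101, 0.101]
contact_force: [0.4, -0.5, -0.3]
opening: 0.0599
[1.021 0.215 1.519 0.    1.407 0.893] [[ 0.992  0.    -0.128]
 [ 0.128  0.     0.992]
 [ 0.    -1.     0.   ]]Traceback (most recent call last):
  File "<stdin>", line 4, in <module>
  File "scipy/spatial/transform/_rotation.pyx", line 1413, in scipy.spatial.transform._rotation.Rotation.from_euler
ValueError: Expected axis specification to be a non-empty string of upto 3 characters, got ZYZYZ
```

```bash
python3 -m inch '[[[11.4,0,-45.9],[0,0,0]],[[11.4,0,-45.9],[0,0,0]],[[11.4,0,-45.9],[0,0,0]],[[11.4,0,-45.9],[0,0,0]],[[11.4,0,-45.9],[0,0,0]],[[11.4,0,-45.9],[0,0,0]],[[11.4,0,-45.9],[0,0,0]],[[11.4,0,-45.9],[0,0,0]]]'
python3 - <<'E'
from h import *
s=bot.state();M=R.from_rotvec(s['orientation']).as_matrix();q=s['joints']
print(np.round(q,3))
W=R.from_euler('ZYZ',[q[0],q[1]+q[2],q[3]])*R.from_euler('YZ',[q[4],q[5]])
C=W.inv().as_matrix()@M;print(np.round(C,3))
# IK for tilts at stud
q1=np.arctan2(.1774,.5816)
def ik(T,s23):
    B=R.from_euler('ZY',[q1,s23]).inv()*R.from_matrix(T@np.round(C).T)
    e=B.as_euler('ZYZ'); return np.round(np.r_[e],2)
for gy,name in((229.6,'faceCam'),(49.6,'away')):
  for t in (0,-12,-25):
    G=R.from_euler('ZX',[gy,t],degrees=True).as_matrix()
    T=G@np.array([[1,0,0],[0,0,1],[0,-1,0]]).T  # tool x=gx, tool y=-gz, tool z=gy
    for s23 in (1.6,1.9): print(name,t,s23,ik(T,s23))
E
```

```text
clock: 2.5
tool_pos: [0.3782, 0.2512, 0.2716]
orientation: [-1.568, -0.106, 0.105]
contact_force: [0.7, 0.2, 0.6]
opening: 0.0601
[ 0.336 -0.271  1.995 -0.     1.417  0.201]
[[-1. -0.  0.]
 [ 0. -0.  1.]
 [-0.  1.  0.]]
faceCam 0 1.6 [ 3.14  1.6  -2.57]
faceCam 0 1.9 [ 3.14  1.9  -2.57]
faceCam -12 1.6 [-2.96  1.49 -2.58]
faceCam -12 1.9 [-2.96  1.78 -2.52]
faceCam -25 1.6 [-2.77  1.37 -2.6 ]
faceCam -25 1.9 [-2.78  1.65 -2.5 ]
away 0 1.6 [3.14 1.6  0.57]
away 0 1.9 [3.14 1.9  0.57]
away -12 1.6 [2.96 1.71 0.55]
away -12 1.9 [2.95 2.01 0.5 ]
away -25 1.6 [2.76 1.83 0.51]
away -25 1.9 [2.72 2.1  0.39]
```

```bash
python3 -m inch '[[[11.4,0,-45.9],[0,0,0]],[[11.4,0,-45.9],[0,0,0]],[[11.4,0,-45.9],[0,0,0]],[[11.4,0,-45.9],[0,0,0]],[[11.4,0,-45.9],[0,0,0]],[[11.4,0,-45.9],[0,0,0]],[[11.4,0,-45.9],[0,0,0]],[[11.4,0,-45.9],[0,0,0]]]'
python3 - <<'E'
from h import *
C=np.array([[-1,0,0],[0,0,1],[0,1,0.]])
q1=np.arctan2(.1774,.5816)
for gy,name in((229.6,'faceCam'),(49.6,'away')):
  for t in (0,-12,-25):
    G=R.from_euler('ZX',[gy,t],degrees=True).as_matrix()
    T=G@np.array([[1,0,0],[0,0,1],[0,-1,0]])
    for s23 in (1.6,1.9):
      B=R.from_euler('ZY',[q1,s23]).inv()*R.from_matrix(T@C.T)
      print(name,t,s23,np.round(B.as_euler('ZYZ'),2))
E
```

```text
clock: 3.3
tool_pos: [0.5177, -0.1009, 0.2715]
orientation: [-1.568, -0.105, 0.104]
contact_force: [0.6, 0.3, 0.5]
opening: 0.0596
faceCam 0 1.6 [0.   1.54 2.57]
faceCam 0 1.9 [-0.    1.24  2.57]
faceCam -12 1.6 [0.18 1.65 2.58]
faceCam -12 1.9 [0.18 1.36 2.52]
faceCam -25 1.6 [0.37 1.77 2.6 ]
faceCam -25 1.9 [0.37 1.49 2.5 ]
away 0 1.6 [ 0.    1.54 -0.57]
away 0 1.9 [ 0.    1.24 -0.57]
away -12 1.6 [-0.18  1.43 -0.55]
away -12 1.9 [-0.19  1.13 -0.5 ]
away -25 1.6 [-0.38  1.31 -0.51]
away -25 1.9 [-0.43  1.04 -0.39]
```

```bash
python3 -m inch '[[[9.6,0,-45.2],[0,0,0]],[[9.6,0,-45.2],[0,0,0]],[[0,10,0],[0,0,0]]]'
python3 - <<'E'
from h import *
for c in ("side","top"):
    im=imaging.read_camera(c); cv2.imwrite(f"pics/{c}1.png",im)
    print([(round(d['score'],2),round(d['point'][0]*640,1),round(d['point'][1]*480,1)) for d in models.pinpoint(c,'gauge_grip')])
s=bot.state();print(s['tool_pos'])
a=cv2.imread('pics/side1.png')[150:390,320:560];b=cv2.imread('pics/top1.png')[60:300,330:570]
cv2.imwrite('pics/m2.png',cv2.resize(np.hstack([a,b]),(800,400)))
E
```

```text
clock: 3.6
tool_pos: [0.5499, -0.191, 0.2625]
orientation: [-1.571, -0.103, 0.099]
contact_force: [-0.8, 0.5, 0.7]
opening: 0.0596
[(0.97, 440.2, 260.4)]
[]
[ 0.54801473 -0.18493502  0.26087225]
```

View pics/m2.png

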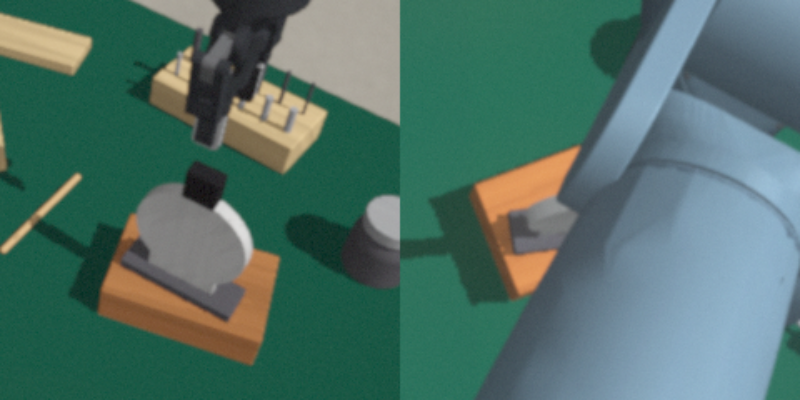

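The gripper is right above the black grip at side (441,260), so I'll go down and close on it.

```bash
python3 -m inch '[[[0,30,-2],[0,0,0]],[[0,30,0],[0,0,0]],[[0,20,0],[0,0,0]],[[0,12,0],[0,0,0]],[[0,0,0],[0,0,0]]]'
python3 -m inch '[[[0,0,0],[0,0,0]],[[0,0,0],[0,0,0]],[[0,0,0],[0,0,0]],[[0,0,0],[0,0,0]],[[0,0,0],[0,0,0]],[[0,0,0],[0,0,0]],[[0,0,0],[0,0,0]]]' 5 60
python3 - <<'E'
from h import *
im=imaging.read_camera('side'); cv2.imwrite('pics/m3.png',cv2.resize(im[190:390,360:560],(600,600)))
print(bot.state())
E
```

```text
clock: 4.3
tool_pos: [0.5479, -0.1864, 0.168]
orientation: [-1.567, -0.104, 0.108]
contact_force: [-0.0, -0.4, 0.4]
opening: 0.06
clock: 5.0
tool_pos: [0.5494, -0.1883, 0.1709]
orientation: [-1.57, -0.107, 0.104]
contact_force: [-0.7, 1.1, 6.9]
opening: 0.0174
{'clock': 5.05, 'joints': array([-5.25324094e-01,  1.45599965e-01,  1.78794206e+00, -8.02274776e-05,
        1.20563361e+00, -6.59040377e-01]), 'qd': array([-0.00089263,  0.00052118,  0.0012418 ,  0.00018078,  0.00169775,
        0.00163795]), 'effort': array([-2.04482692e-02, -3.36428583e+01, -2.83671445e+01,  6.33679144e-02,
       -3.00569627e-01, -1.09579938e-02]), 'tool_pos': array([ 0.54944223, -0.18835873,  0.17093228]), 'orientation': array([-1.5696545 , -0.10659251,  0.10350559]), 'contact_force': array([-0.34180785,  0.64677694,  5.65894443]), 'ft_torque': array([ 0.01021609,  0.19760499, -0.0248651 ]), 'opening': 0.017173132912081043}
```

View pics/m3.png

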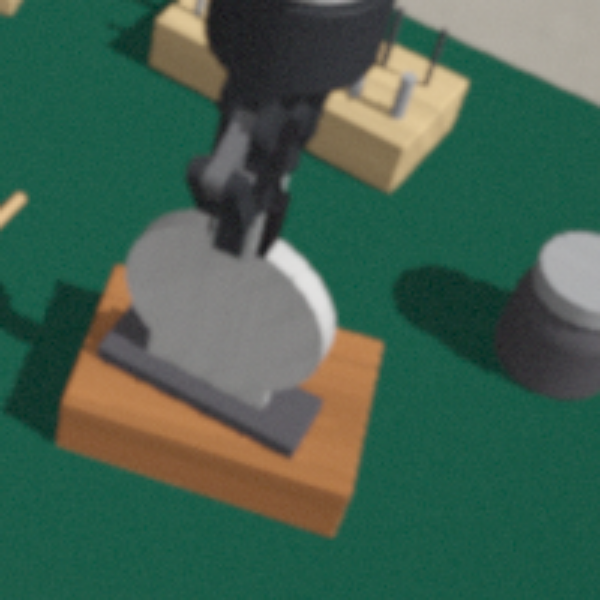

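```bash
python3 -m inch '[[[0,-10,0],[0,0,0]],[[0,-20,0],[0,0,0]],[[0,-30,0],[0,0,0]],[[0,-30,0],[0,0,0]],[[0,-10,0],[0,0,0]],[[0,0,0],[0,0,0]]]'
python3 -m inch '[[[5,0,24],[0,0,0]],[[10,0,44],[0,0,0]],[[10,0,44],[0,0,0]],[[10,0,44],[0,0,0]],[[10,0,44],[0,0,0]],[[10,0,44],[0,0,0]],[[10,0,44],[0,0,0]],[[10,0,44],[0,0,0]]]'
python3 -m inch '[[[5,0,26],[0,4,0]],[[0,0,0],[0,8.2,0]],[[0,0,0],[0,8.2,0]],[[0,0,0],[0,8.2,0]],[[0,0,0],[0,8.2,0]],[[0,0,0],[0,8.2,0]],[[0,0,0],[0,8.2,0]],[[0,0,0],[0,8.2,0]]]'
python3 -m inch '[[[0,0,0],[0,8.2,0]],[[0,0,0],[0,8.2,0]],[[0,0,0],[0,8.2,0]],[[0,0,0],[0,8.2,0]],[[0,0,0],[0,8.2,0]],[[0,0,0],[0,8.2,0]],[[0,0,0],[0,8.2,0]],[[0,0,0],[0,8.2,0]]]'
python3 -m inch '[[[0,0,0],[0,6,0]],[[0,0,0],[0,4.8,0]],[[0,0,0],[0,0,0]],[[0,0,0],[0,0,0]],[[0,0,0],[0,0,0]],[[0,0,0],[0,0,0]],[[0,0,0],[0,0,0]],[[0,0,0],[0,0,0]]]'
python3 -m inch '[[[0,0,0],[0,0,0]],[[0,0,0],[0,0,0]],[[0,0,0],[0,0,0]],[[0,0,0],[0,0,0]],[[0,0,0],[0,0,0]],[[0,0,0],[0,0,0]]]'
python3 - <<'E'
from h import *
s=bot.state();M=R.from_rotvec(s['orientation']).as_matrix();print(s['joints'].round(3),s['tool_pos'],s['contact_force'],np.degrees(np.arctan2(M[1,0],M[0,0])),M.round(3))
im=imaging.read_camera('side'); cv2.imwrite('pics/side4.png',im); cv2.imwrite('pics/m4.png',cv2.resize(im[60:260,200:400],(600,600),interpolation=cv2.INTER_CUBIC))
for q in ('gauge_foot','pointer_tip','mark_tip','gauge_grip'):
    print(q,[(round(d['score'],2),round(d['point'][0]*640,1),round(d['point'][1]*480,1)) for d in models.pinpoint('side',q)])
im=imaging.read_camera('top'); cv2.imwrite('pics/top4.png',im)
E
```

```text
clock: 5.65
tool_pos: [0.5492, -0.1881, 0.2706]
orientation: [-1.57, -0.107, 0.103]
contact_force: [-0.2, -0.1, -4.0]
opening: 0.0175
clock: 6.45
tool_pos: [0.5773, 0.153, 0.2662]
orientation: [-1.568, -0.102, 0.109]
contact_force: [0.5, -0.1, -3.2]
opening: 0.0172
clock: 7.25
tool_pos: [0.5789, 0.1775, 0.266]
orientation: [-1.445, 0.74, -0.733]
contact_force: [0.6, 0.9, -3.2]
opening: 0.0178
clock: 8.05
tool_pos: [0.5788, 0.1774, 0.2659]
orientation: [-0.923, 1.583, -1.579]
contact_force: [-0.0, 0.1, -3.7]
opening: 0.0174
clock: 8.85
tool_pos: [0.5802, 0.1776, 0.2693]
orientation: [-0.792, 1.703, -1.703]
contact_force: [0.2, -0.9, -3.5]
opening: 0.0175
clock: 9.45
tool_pos: [0.5802, 0.1776, 0.2693]
orientation: [-0.792, 1.704, -1.704]
contact_force: [-1.0, 0.6, -3.1]
opening: 0.0173
[ 0.11   0.116  1.635 -0.     1.391  2.382] [0.58020039 0.177612   0.26930838] [-1.04342111  0.59031933 -3.05565613] -130.1338952375273 [[-0.645  0.     0.765]
 [-0.765 -0.    -0.645]
 [-0.    -1.     0.   ]]
gauge_foot [(0.93, 287.2, 175.1), (0.53, 296.0, 166.4)]
pointer_tip [(0.39, 284.3, 168.3)]
mark_tip [(0.54, 293.3, 165.1)]
gauge_grip [(0.82, 282.1, 112.7), (0.19, 290.8, 188.9)]
```

View pics/m4.png

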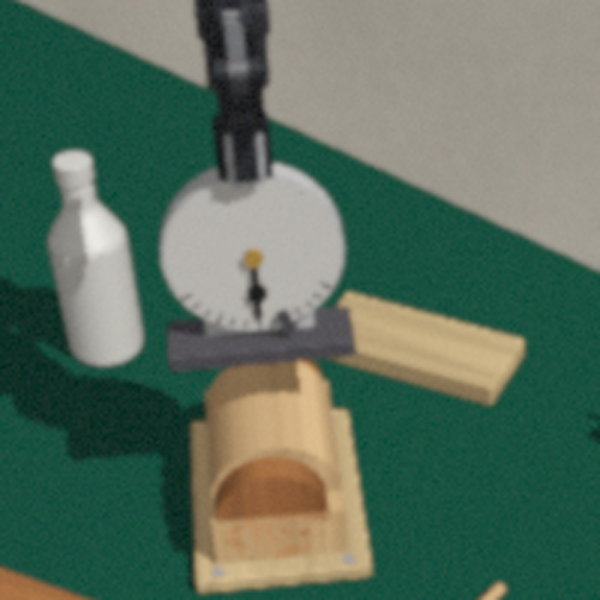

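View pics/top4.png

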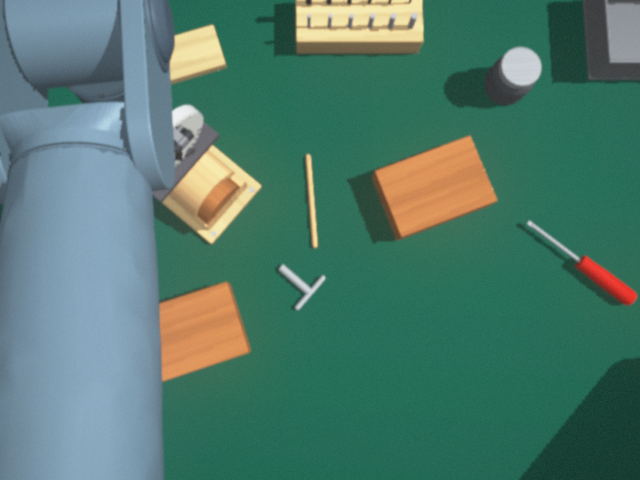

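The dial now faces the side camera. The pivot is at (284,146), the pointer tip at about (286,166) and the mark tab at about (295,167). I'll measure the angles by intersecting the rays with the dial plane.

```bash
cat >> h.py <<'E'
TOFF=0.1259
def gpose():
    s=bot.state();M=R.from_rotvec(s['orientation']).as_matrix()
    gx,gz,gy=M[:,0],-M[:,1],M[:,2]; G=np.c_[gx,gy,gz]
    return s['tool_pos']-gz*TOFF,G
def todial(p,n='side',x=.009):
    f,G=gpose(); o,d=ray(n,p); o2=G.T@(o-f); d2=G.T@d
    q=o2+d2*(x-o2[0])/d2[0]; return q
def ang(q,c): return np.degrees(np.arctan2(q[1]-c[1],c[2]-q[2]))
E
python3 - <<'E'
from h import *
f,G=gpose();print('foot',f)
G0=lambda y,z,x=.009:f+G@np.array([x,y,z])
print('proj foot',proj('side',f),'pivot',proj('side',G0(0,.074)),'tip',proj('side',G0(0,.030)),'grip',proj('side',G0(0,.143,0)))
c=todial((284.3,146));print('pivot',c)
for p in((286,166),(295,167.3),(293.3,165.1),(284.3,168.3)):
    q=todial(p);print(p,q,ang(q,c),ang(q,[0,0,.074]))
im=cv2.imread('pics/side4.png')
cv2.imwrite('pics/m5.png',cv2.resize(im[135:185,250:325],(795,530),interpolation=cv2.INTER_CUBIC))
E
```

```text
foot [0.58018284 0.17762833 0.14339453]
proj foot [[286.99145444 174.81396734]] pivot [[284.29130284 145.1535634 ]] tip [[286.11635222 164.92141916]] grip [[280.85122725 108.35988814]]
pivot [ 0.009      -0.00012658  0.07219337]
(286, 166) [ 0.009      -0.00040853  0.02754609] -0.36181348142973335 -0.5038601181537895
(295, 167.3) [0.009      0.01648012 0.0227772 ] 18.575335309849084 17.834747972955952
(293.3, 165.1) [0.009      0.01356911 0.02819565] 17.290422173257472 16.501431699519372
(284.3, 168.3) [ 0.009      -0.00404173  0.02256694] -4.510852700620984 -4.493198044181713
```

View pics/m5.png

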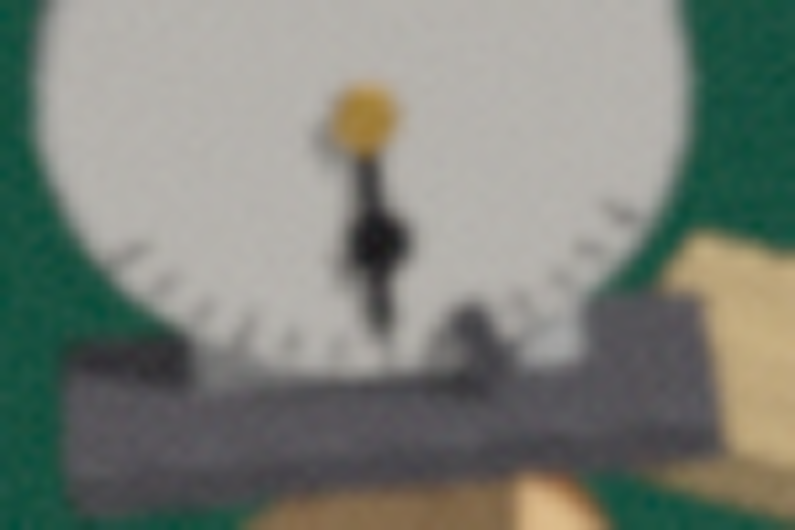

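The mark is at about 18.5°, or 0.32 rad, which lies inside the 0.2–0.42 range. Now I'll lower the gauge onto the crown.

```bash
python3 -m inch '[[[-1.1,12,1],[0,-0.2,0]],[[0,15,0],[0,0,0]],[[0,10,0],[0,0,0]],[[0,5,0],[0,0,0]],[[0,2,0],[0,0,0]],[[0,0,0],[0,0,0]],[[0,0,0],[0,0,0]],[[0,0,0],[0,0,0]]]'
python3 -m inch '[[[0,1,0],[0,0,0]],[[0,0,0],[0,0,0]],[[0,0,0],[0,0,0]]]'
python3 -m inch '[[[0,1,0],[0,0,0]],[[0,0,0],[0,0,0]],[[0,0,0],[0,0,0]]]'
```

```text
clock: 10.55
tool_pos: [0.5821, 0.1779, 0.2261]
orientation: [-0.793, 1.701, -1.701]
contact_force: [-0.8, -0.4, -3.3]
opening: 0.0172
clock: 10.85
tool_pos: [0.5817, 0.1778, 0.2244]
orientation: [-0.795, 1.701, -1.701]
contact_force: [-0.1, -0.8, -2.9]
opening: 0.0173
clock: 11.15
tool_pos: [0.5816, 0.1778, 0.2232]
orientation: [-0.795, 1.701, -1.701]
contact_force: [-0.0, -0.1, -3.2]
opening: 0.0176
```

```bash
python3 -m inch '[[[0,1,0],[0,0,0]],[[0,0,0],[0,0,0]],[[0,0,0],[0,0,0]]]'
python3 -m inch '[[[0,0.5,0],[0,0,0]],[[0,0,0],[0,0,0]],[[0,0,0],[0,0,0]]]'
python3 -m inch '[[[0,0.5,0],[0,0,0]],[[0,0,0],[0,0,0]],[[0,0,0],[0,0,0]]]'
python3 -m inch '[[[0,0.5,0],[0,0,0]],[[0,0,0],[0,0,0]],[[0,0,0],[0,0,0]]]'
```

```text
clock: 11.45
tool_pos: [0.5816, 0.1778, 0.2222]
orientation: [-0.795, 1.701, -1.701]
contact_force: [-0.3, -0.2, -4.4]
opening: 0.0173
clock: 11.75
tool_pos: [0.5817, 0.1778, 0.2218]
orientation: [-0.795, 1.701, -1.701]
contact_force: [0.2, -0.1, -3.7]
opening: 0.0174
clock: 12.05
tool_pos: [0.5817, 0.1778, 0.2213]
orientation: [-0.795, 1.701, -1.701]
contact_force: [-0.3, 0.2, -3.9]
opening: 0.0177
clock: 12.35
tool_pos: [0.5818, 0.1778, 0.221]
orientation: [-0.794, 1.701, -1.701]
contact_force: [0.3, 0.4, -3.5]
opening: 0.0173
```

```bash
python3 -m inch '[[[0,0.5,0],[0,0,0]],[[0,0,0],[0,0,0]],[[0,0,0],[0,0,0]]]'
python3 -m inch '[[[0,0.5,0],[0,0,0]],[[0,0,0],[0,0,0]],[[0,0,0],[0,0,0]]]'
```

```text
clock: 12.65
tool_pos: [0.5819, 0.1778, 0.2209]
orientation: [-0.794, 1.701, -1.701]
contact_force: [-1.2, -0.1, 1.4]
opening: 0.0171
clock: 12.95
tool_pos: [0.5821, 0.1778, 0.2209]
orientation: [-0.793, 1.7, -1.701]
contact_force: [-1.2, 0.1, 5.0]
opening: 0.0176
```

Run:
```python
from h import *
im=imaging.read_camera('side'); cv2.imwrite('pics/side6.png',im); cv2.imwrite('pics/m6.png',cv2.resize(im[90:240,230:380],(600,600),interpolation=cv2.INTER_CUBIC))
f,G=gpose();print(f,bot.state()['contact_force'])
print('piv',proj('side',f+G@[.009,0,.074]),'foot',proj('side',f))
```

```text
[0.58220704 0.17781031 0.09501161] [-2.45944187 -1.3745285   5.68658007]
piv [[286.97369235 166.3246242 ]] foot [[289.41743935 193.48672956]]
```

View pics/m6.png

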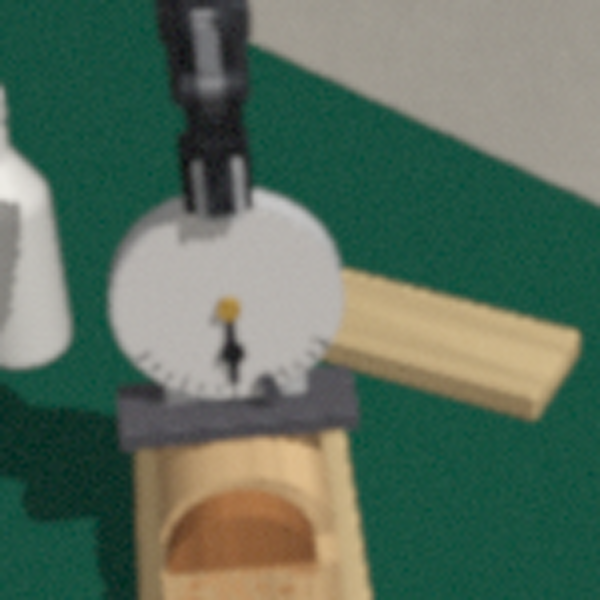

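It stands upright and centred across the crown, pressed at about 8–9 N. Now I'll roll it in 2° steps without slipping, so each row shifts the tool L·δ sideways plus the crown correction.

```bash
python3 -m inch '[[[0,0.05,4.39],[-2,0,0]],[[0,0,4.39],[-2,0,0]],[[0,0,0],[0,0,0]],[[0,0,0],[0,0,0]]]'
python3 -m inch '[[[0,-0.06,4.39],[-2,0,0]],[[0,-0.11,4.39],[-2,0,0]],[[0,0,0],[0,0,0]],[[0,0,0],[0,0,0]]]'
python3 - <<'E'
from h import *
f,G=gpose();print(f,np.degrees(np.arctan2(G[2,1],G[2,2])),bot.state()['contact_force'],bot.state()['ft_torque'],bot.state()['joints'].round(2))
E
```

```text
clock: 13.4
tool_pos: [0.5891, 0.1719, 0.2206]
orientation: [-0.825, 1.771, -1.649]
contact_force: [-1.8, -0.2, 6.8]
opening: 0.0174
clock: 13.8
tool_pos: [0.5958, 0.1662, 0.2199]
orientation: [-0.856, 1.838, -1.595]
contact_force: [-2.2, 0.4, 6.9]
opening: 0.0173
[0.58236064 0.17765763 0.09527213] -8.078271830942807 [-2.16916526  0.36874147  6.9367628 ] [-0.00719496  0.69245988  0.11401677] [0.05 0.23 1.6  0.1  1.41 2.3 ]
```

```bash
python3 -m inch '[[[0,-0.3,4.39],[-2,0,0]],[[0,-0.25,4.39],[-2,0,0]],[[0,0,0],[0,0,0]],[[0,0,0],[0,0,0]]]'
python3 -m inch '[[[0,-0.3,4.39],[-2,0,0]],[[0,-0.33,4.39],[-2,0,0]],[[0,-0.39,4.39],[-2,0,0]],[[0,0,0],[0,0,0]]]'
python3 -m inch '[[[0,0,0],[0,0,0]],[[0,0,0],[0,0,0]],[[0,0,0],[0,0,0]],[[0,0,0],[0,0,0]],[[0,0,0],[0,0,0]],[[0,0,0],[0,0,0]],[[0,0,0],[0,0,0]],[[0,0,0],[0,0,0]]]'
python3 -m inch '[[[0,0,0],[0,0,0]],[[0,0,0],[0,0,0]],[[0,0,0],[0,0,0]],[[0,0,0],[0,0,0]],[[0,0,0],[0,0,0]],[[0,0,0],[0,0,0]],[[0,0,0],[0,0,0]],[[0,0,0],[0,0,0]]]'
python3 - <<'E'
from h import *
im=imaging.read_camera('side'); cv2.imwrite('pics/side7.png',im); cv2.imwrite('pics/m7.png',cv2.resize(im[140:210,250:340],(792,616),interpolation=cv2.INTER_CUBIC)[:600])
cv2.imwrite('pics/m7b.png',cv2.resize(im[90:240,230:380],(600,600),interpolation=cv2.INTER_CUBIC))
f,G=gpose();print(f,np.degrees(np.arctan2(G[2,1],G[2,2])),bot.state()['contact_force'],bot.state()['joints'].round(2))
print('piv',proj('side',f+G@[.009,0,.074]),'foot',proj('side',f))
for q in ('pointer_tip','mark_tip'):
    print(q,[(round(d['score'],2),round(d['point'][0]*640,1),round(d['point'][1]*480,1)) for d in models.pinpoint('side',q)])
E
```

```text
clock: 14.2
tool_pos: [0.6026, 0.1605, 0.2189]
orientation: [-0.887, 1.904, -1.538]
contact_force: [-1.3, -0.6, 7.9]
opening: 0.0172
clock: 14.6
tool_pos: [0.6129, 0.1517, 0.2163]
orientation: [-0.932, 2.003, -1.447]
contact_force: [-1.4, -0.9, 7.7]
opening: 0.0167
clock: 15.4
tool_pos: [0.6125, 0.1521, 0.2164]
orientation: [-0.932, 2.0, -1.449]
contact_force: [-0.3, -0.7, 7.7]
opening: 0.017
clock: 16.2
tool_pos: [0.6126, 0.1521, 0.2165]
orientation: [-0.932, 2.0, -1.449]
contact_force: [-0.7, -0.0, 6.5]
opening: 0.0173
[0.5826055  0.1773568  0.09677802] -18.132976640483562 [-1.31611562 -0.36254088  6.79111845] [-0.02  0.34  1.5   0.2   1.56  2.22]
piv [[299.39173973 166.11320698]] foot [[289.65160426 192.81331638]]
pointer_tip [(0.55, 298.3, 187.8)]
mark_tip [(0.46, 300.6, 187.3)]
```

View pics/m7.png

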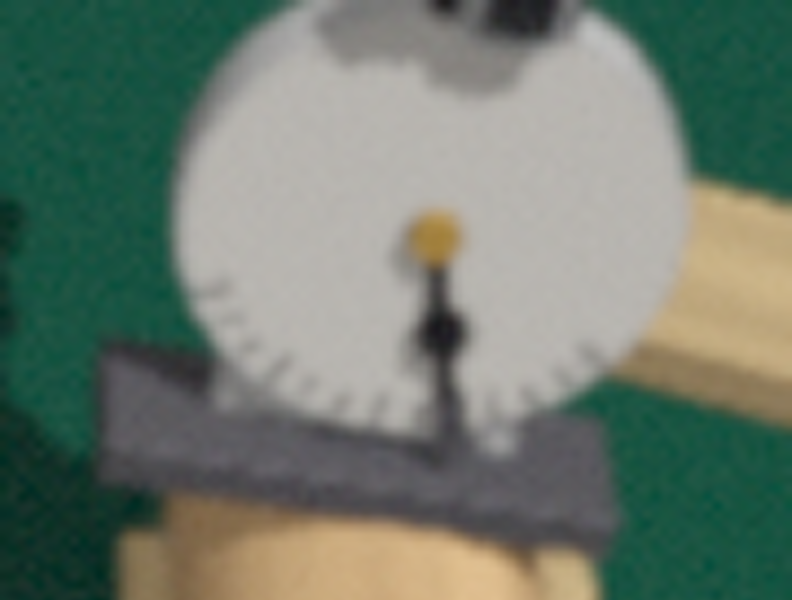

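View pics/m7b.png

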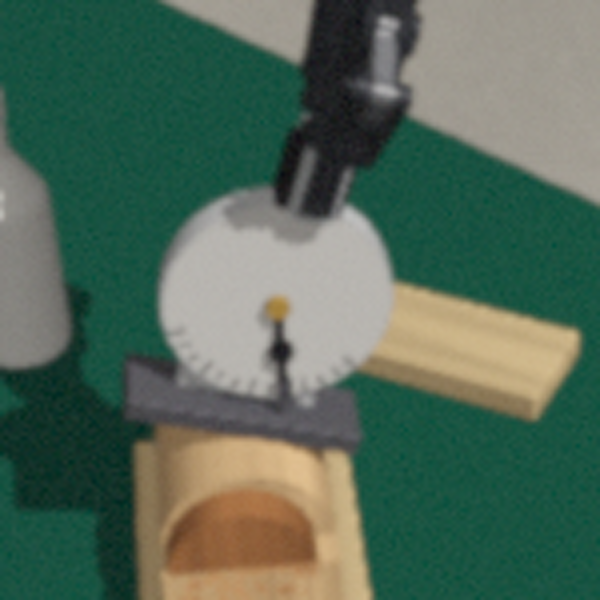

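The pointer lies on the mark: pivot (299,166), both tips about (300,188). I'll check it finely by averaging frames and unwarping the dial to polar.

```bash
cat >> h.py <<'E'
def polar(im,f,G,c,x=.009,r=(.008,.058),a=(-45,45)):
    # rows: radius, cols: angle (deg, about pivot c=(y,z)), 5 px/deg
    A=np.radians(np.arange(a[0],a[1],.2));Rr=np.arange(r[0],r[1],.0001)
    AA,RR=np.meshgrid(A,Rr)
    P=np.stack([np.full_like(AA,x),c[0]+RR*np.sin(AA),c[1]-RR*np.cos(AA)],-1).reshape(-1,3)@G.T+f
    p=proj('side',P).reshape(AA.shape+(2,)).astype(np.float32)
    return cv2.remap(im,p[...,0],p[...,1],cv2.INTER_CUBIC)
def hub(im,near):
    h=cv2.cvtColor(im.clip(0,255).astype(np.uint8),cv2.COLOR_BGR2HSV).astype(float)
    x0,y0=int(near[0])-8,int(near[1])-8
    w=np.clip(h[y0:y0+17,x0:x0+17,1]-90,0,None); yy,xx=np.mgrid[y0:y0+17,x0:x0+17]
    return (w*xx).sum()/w.sum(),(w*yy).sum()/w.sum()
E
python3 - <<'E'
from h import *
im=np.mean([imaging.read_camera('side').astype(np.float32) for _ in range(10)],0)
np.save('avg7.npy',im); f,G=gpose()
pv=proj('side',f+G@[.009,0,.074])[0]; hb=hub(im,pv);print(pv,hb)
c=todial(hb);print(c)
P=polar(im,f,G,c[1:]);cv2.imwrite('pics/p7.png',cv2.resize(P,(800,500)))
g=P.mean(2)
for lo,hi in((12,16),(16,20),(24,28),(28,32),(32,36),(36,40),(40,43),(43,46),(46,49)):
    row=g[int((lo-8)*10):int((hi-8)*10)].mean(0)
    A=np.arange(-45,45,.2)[:len(row)]; m=(A>8)&(A<30); w=np.clip(np.percentile(row[m],70)-15-row[m],0,None)
    print(lo,hi,'centroid',round((w*A[m]).sum()/w.sum(),2),'min at',round(A[m][row[m].argmin()],1),row[m].min().round())
cv2.imwrite('pics/big7.png',cv2.resize(im[155:200,270:330],(800,600),interpolation=cv2.INTER_CUBIC))
E
```

```text
[299.37556139 166.11006794] (np.float64(298.9798183652876), np.float64(166.73864783047426))
[ 0.009      -0.00036694  0.07242582]
12 16 centroid 16.81 min at 17.0 68.0
16 20 centroid 17.01 min at 17.2 57.0
24 28 centroid 18.53 min at 16.8 29.0
28 32 centroid 17.86 min at 18.0 37.0
32 36 centroid 17.55 min at 17.8 61.0
36 40 centroid 17.46 min at 17.8 68.0
40 43 centroid 18.01 min at 18.2 65.0
43 46 centroid 18.2 min at 18.8 67.0
46 49 centroid 17.98 min at 18.8 71.0[ WARN:0@10.461] global loadsave.cpp:1063 imwrite_ Unsupported depth image for selected encoder is fallbacked to CV_8U.
```

View pics/p7.png

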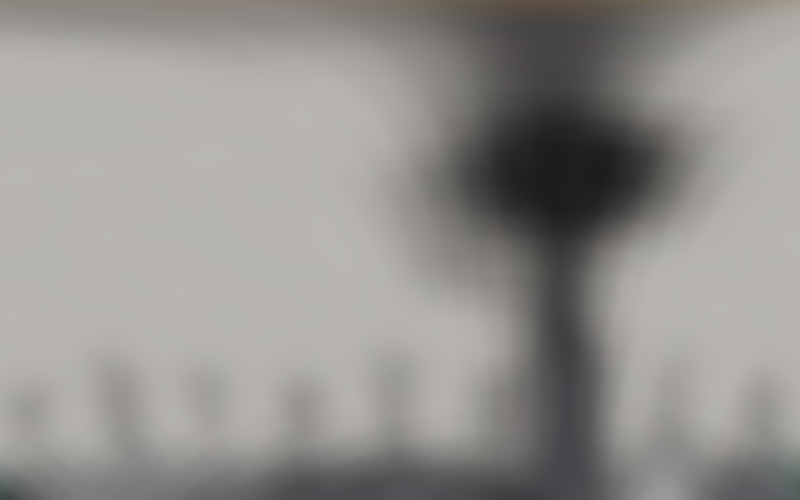

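View pics/big7.png

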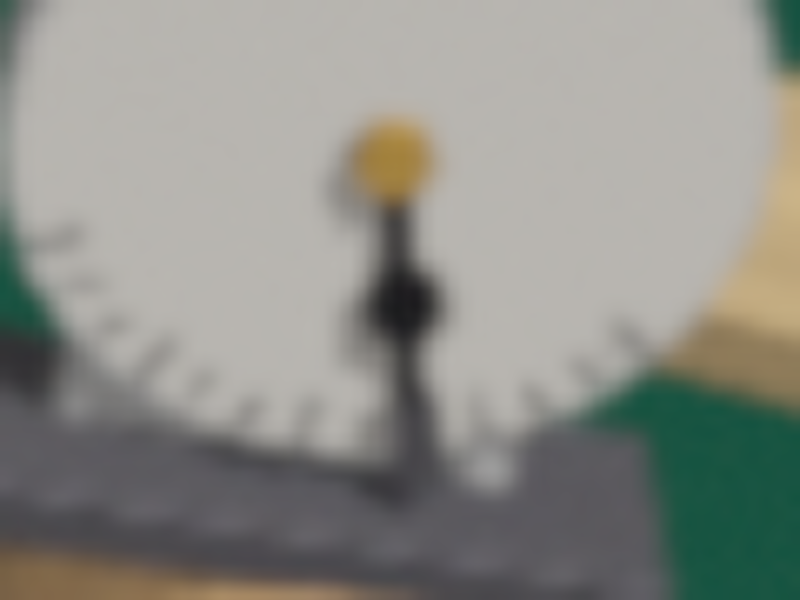

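```bash
python3 - <<'E'
from h import *
im=np.load('avg7.npy'); f,G=gpose()
A=np.arange(-45,45,.2)
def edges(row,lo,hi):
    m=np.where((A>lo)&(A<hi))[0]; k=m[row[m].argmin()]; mn=row[k]
    out=[]
    for s in(-1,1):
        j=k
        side=row[k+s*5:k+s*40:s] if True else 0
        th=(mn+side[:30].max())/2
        while row[j]<th: j+=s
        out.append(A[j]-s*.2*(th-row[j-s])/(row[j]-row[j-s])*0)
    return out,sum(out)/2
for x,name in((.009,'a'),(.007,'b')):
  c=todial(hub(im,(299,166.5)),x=x)
  g=polar(im,f,G,c[1:],x=x).mean(2)
  for lo,hi in((13,16),(29,32),(32,35),(35,38),(38,41),(41,44),(44,47),(47,50),(50,52)):
    row=g[(lo-8)*10:(hi-8)*10].mean(0); e=edges(row,12,26); print(name,lo,hi,np.round(e[0],1),round(e[1],2))
E
python3 - <<'E'
from h import *
im=cv2.imread('pics/side6.png').astype(np.float32)
# upright pose of side6
G=R.from_euler('Z',-130.4,degrees=True).as_matrix(); f=np.array([.5822,.1778,.095])
hb=hub(im,(287,167)); print(hb)
for x in(.009,.007):
  o,d=ray('side',hb);o2=G.T@(o-f);d2=G.T@d;c=o2+d2*(x-o2[0])/d2[0]
  print(c); P=polar(im,f,G,c[1:],x=x); g=P.mean(2);A=np.arange(-45,45,.2)
  cv2.imwrite(f'pics/p6.png',cv2.resize(P,(800,500)).clip(0,255).astype(np.uint8))
  for lo,hi in((12,16),(28,32),(32,36),(36,40),(41,43),(43,45),(45,47),(47,49)):
    row=g[(lo-8)*10:(hi-8)*10].mean(0)
    for a,b in((-8,8),(10,27)):
      m=(A>a)&(A<b); w=np.clip(np.percentile(row[m],80)-20-row[m],0,None); print(x,lo,hi,(a,b),round((w*A[m]).sum()/max(w.sum(),1),2),end=' ')
    print()
E
```

```text
a 13 16 [12.2 21.8] 17.0
a 29 32 [14.  22.6] 18.3
a 32 35 [14.4 21.8] 18.1
a 35 38 [14.4 21.4] 17.9
a 38 41 [14.4 21.4] 17.9
a 41 44 [14.6 22.2] 18.4
a 44 47 [14.8 22.8] 18.8
a 47 50 [15.  22.8] 18.9
a 50 52 [15.  22.6] 18.8
b 13 16 [12.2 21.8] 17.0
b 29 32 [14.  22.6] 18.3
b 32 35 [14.4 21.8] 18.1
b 35 38 [14.4 21.4] 17.9
b 38 41 [14.4 21.4] 17.9
b 41 44 [14.6 22.2] 18.4
b 44 47 [14.8 22.8] 18.8
b 47 50 [15.  22.8] 18.9
b 50 52 [15.  22.8] 18.9
(np.float64(286.71371371371373), np.float64(167.06606606606607))
[ 0.009      -0.0006182   0.07230793]
0.009 12 16 (-8, 8) -1.64 0.009 12 16 (10, 27) 11.37 
0.009 28 32 (-8, 8) 0.07 0.009 28 32 (10, 27) 11.11 
0.009 32 36 (-8, 8) -0.65 0.009 32 36 (10, 27) 0.0 
0.009 36 40 (-8, 8) -0.94 0.009 36 40 (10, 27) 0.0 
0.009 41 43 (-8, 8) -0.91 0.009 41 43 (10, 27) 19.48 
0.009 43 45 (-8, 8) -0.93 0.009 43 45 (10, 27) 18.82 
0.009 45 47 (-8, 8) -1.06 0.009 45 47 (10, 27) 18.66 
0.009 47 49 (-8, 8) -1.0 0.009 47 49 (10, 27) 18.71 
[ 0.007      -0.000609    0.07086412]
0.007 12 16 (-8, 8) -1.64 0.007 12 16 (10, 27) 11.38 
0.007 28 32 (-8, 8) 0.09 0.007 28 32 (10, 27) 11.14 
0.007 32 36 (-8, 8) -0.64 0.007 32 36 (10, 27) 0.0 
0.007 36 40 (-8, 8) -0.94 0.007 36 40 (10, 27) 0.0 
0.007 41 43 (-8, 8) -0.92 0.007 41 43 (10, 27) 19.58 
0.007 43 45 (-8, 8) -0.92 0.007 43 45 (10, 27) 18.85 
0.007 45 47 (-8, 8) -1.07 0.007 45 47 (10, 27) 18.65 
0.007 47 49 (-8, 8) -0.99 0.007 47 49 (10, 27) 18.7
```

View pics/p6.png

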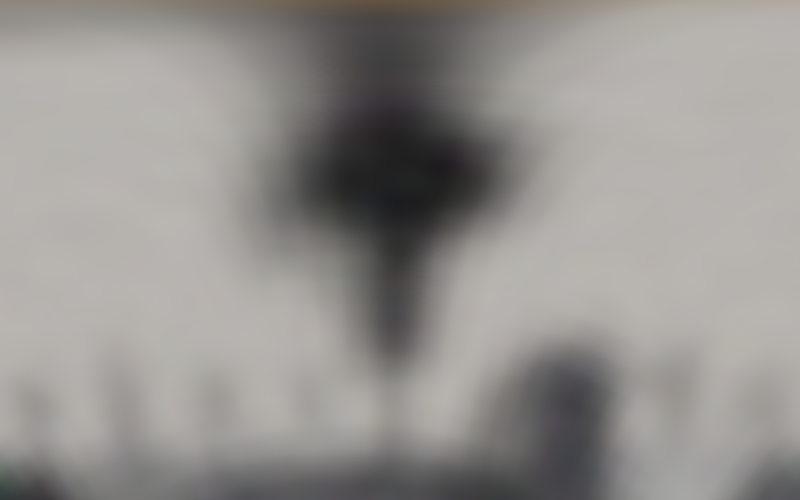

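In the averaged picture the pointer centre is at 17.9° and the tab centre at about 18.9°. The upright picture gives a gap of about 19.4°. So it needs roughly 1.1° more tilt, and I'll ease the press a little at the same time.

```bash
python3 -m inch '[[[0,-0.4,2.4],[-1.1,0,0]],[[0,0,0],[0,0,0]],[[0,0,0],[0,0,0]],[[0,0,0],[0,0,0]],[[0,0,0],[0,0,0]],[[0,0,0],[0,0,0]],[[0,0,0],[0,0,0]],[[0,0,0],[0,0,0]]]'
python3 -m inch '[[[0,0,0],[0,0,0]],[[0,0,0],[0,0,0]],[[0,0,0],[0,0,0]],[[0,0,0],[0,0,0]],[[0,0,0],[0,0,0]],[[0,0,0],[0,0,0]],[[0,0,0],[0,0,0]],[[0,0,0],[0,0,0]]]'
python3 -m inch '[[[0,0,0],[0,0,0]],[[0,0,0],[0,0,0]],[[0,0,0],[0,0,0]],[[0,0,0],[0,0,0]],[[0,0,0],[0,0,0]],[[0,0,0],[0,0,0]],[[0,0,0],[0,0,0]],[[0,0,0],[0,0,0]]]'
python3 - <<'E'
from h import *
im=np.mean([imaging.read_camera('side').astype(np.float32) for _ in range(12)],0)
np.save('avg8.npy',im); f,G=gpose();print(f,np.degrees(np.arctan2(G[2,1],G[2,2])),bot.state()['contact_force'])
c=todial(hub(im,proj('side',f+G@[.009,0,.074])[0]));print(c)
P=polar(im,f,G,c[1:]);g=P.mean(2);A=np.arange(-45,45,.2)
cv2.imwrite('pics/big8.png',cv2.resize(im[90:210,230:390].clip(0,255).astype(np.uint8),(800,600),interpolation=cv2.INTER_CUBIC))
for lo,hi in((29,32),(32,35),(35,38),(38,41),(41,44),(44,47),(47,50),(50,52)):
    row=g[(lo-8)*10:(hi-8)*10].mean(0); m=np.where((A>13)&(A<26))[0]; k=m[row[m].argmin()]; e=[]
    for s in(-1,1):
        th=(row[k]+row[k+s*5:k+s*35:s].max())/2; j=k
        while row[j]<th: j+=s
        e.append(A[j])
    print(lo,hi,np.round(e,1),round(sum(e)/2,2),'min',round(A[k],1))
for q in ('pointer_tip','mark_tip'):
    print(q,[(round(d['score'],2),[round(v,1) for v in (d['point'][0]*640,d['point'][1]*480)],round(ang(todial((d['point'][0]*640,d['point'][1]*480)),c),1)) for d in models.pinpoint('side',q)])
E
```

```text
clock: 17.65
tool_pos: [0.6143, 0.1506, 0.2159]
orientation: [-0.94, 2.017, -1.432]
contact_force: [-0.9, -2.1, 6.3]
opening: 0.0174
clock: 18.45
tool_pos: [0.6144, 0.1505, 0.2159]
orientation: [-0.94, 2.017, -1.432]
contact_force: [-1.9, -1.1, 6.6]
opening: 0.0171
clock: 19.25
tool_pos: [0.6143, 0.1506, 0.2159]
orientation: [-0.94, 2.017, -1.432]
contact_force: [-1.0, -1.1, 6.0]
opening: 0.0169
[0.58262662 0.17730325 0.09702235] -19.228440880459033 [-1.03756697 -1.5860277   6.87719344]
[ 0.009      -0.00026358  0.07231755]
29 32 [14.2 23.2] 18.7 min 18.8
32 35 [14.8 22.8] 18.8 min 18.8
35 38 [14.8 22.4] 18.6 min 18.8
38 41 [15.  22.6] 18.8 min 19.0
41 44 [15.2 22.8] 19.0 min 19.0
44 47 [14.6 22.8] 18.7 min 18.6
47 50 [14.6 22.8] 18.7 min 18.6
50 52 [14.6 23. ] 18.8 min 18.6
pointer_tip [(0.48, [299.0, 186.4], np.float64(14.3))]
mark_tip [(0.59, [301.4, 187.1], np.float64(19.9))]
```

View pics/big8.png

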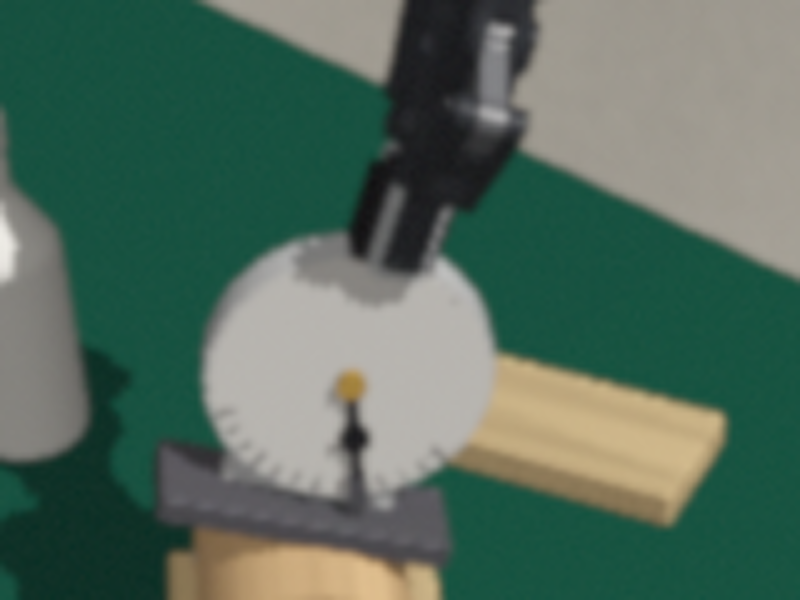

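Pointer (18.7–18.8°) and tab (18.7–18.8°) now agree. I'll ease the press slightly and then re-check.

```bash
python3 -m inch '[[[0,-0.3,0],[0,0,0]],[[0,0,0],[0,0,0]],[[0,0,0],[0,0,0]],[[0,0,0],[0,0,0]],[[0,0,0],[0,0,0]],[[0,0,0],[0,0,0]],[[0,0,0],[0,0,0]],[[0,0,0],[0,0,0]]]'
python3 -m inch '[[[0,0,0],[0,0,0]],[[0,0,0],[0,0,0]],[[0,0,0],[0,0,0]],[[0,0,0],[0,0,0]],[[0,0,0],[0,0,0]],[[0,0,0],[0,0,0]],[[0,0,0],[0,0,0]],[[0,0,0],[0,0,0]]]'
python3 -m inch '[[[0,0,0],[0,0,0]],[[0,0,0],[0,0,0]],[[0,0,0],[0,0,0]],[[0,0,0],[0,0,0]],[[0,0,0],[0,0,0]],[[0,0,0],[0,0,0]],[[0,0,0],[0,0,0]],[[0,0,0],[0,0,0]]]'
python3 - <<'E'
from h import *
im=np.mean([imaging.read_camera('side').astype(np.float32) for _ in range(12)],0)
f,G=gpose();print(f,np.degrees(np.arctan2(G[2,1],G[2,2])),bot.state()['contact_force'],bot.state()['opening'])
c=todial(hub(im,proj('side',f+G@[.009,0,.074])[0]));print(c)
g=polar(im,f,G,c[1:]).mean(2);A=np.arange(-45,45,.2)
cv2.imwrite('pics/big9.png',cv2.resize(im[140:215,250:350].clip(0,255).astype(np.uint8),(800,600),interpolation=cv2.INTER_CUBIC))
for lo,hi in((32,35),(35,38),(38,41),(41,44),(44,47),(47,50),(50,52)):
    row=g[(lo-8)*10:(hi-8)*10].mean(0); m=np.where((A>13)&(A<26))[0]; k=m[row[m].argmin()]; e=[]
    for s in(-1,1):
        th=(row[k]+row[k+s*5:k+s*35:s].max())/2; j=k
        while row[j]<th: j+=s
        e.append(A[j])
    print(lo,hi,np.round(e,1),round(sum(e)/2,2))
E
```

```text
clock: 20.75
tool_pos: [0.6143, 0.1506, 0.2159]
orientation: [-0.94, 2.017, -1.432]
contact_force: [0.3, -1.6, 5.7]
opening: 0.0169
clock: 21.55
tool_pos: [0.6143, 0.1506, 0.216]
orientation: [-0.94, 2.017, -1.432]
contact_force: [-0.4, -0.8, 5.1]
opening: 0.0175
clock: 22.35
tool_pos: [0.6143, 0.1506, 0.2159]
orientation: [-0.94, 2.017, -1.432]
contact_force: [-0.7, -0.9, 6.0]
opening: 0.0174
[0.58259092 0.17731323 0.09707827] -19.221099990352016 [-0.86218926 -0.61762072  5.39349274] 0.017521731579575546
[ 0.009      -0.00020762  0.072303  ]
32 35 [14.8 22.8] 18.8
35 38 [14.8 22.4] 18.6
38 41 [15.  22.4] 18.7
41 44 [15.2 22.6] 18.9
44 47 [14.8 22.8] 18.8
47 50 [14.6 22.8] 18.7
50 52 [14.8 23. ] 18.9
```

View pics/big9.png

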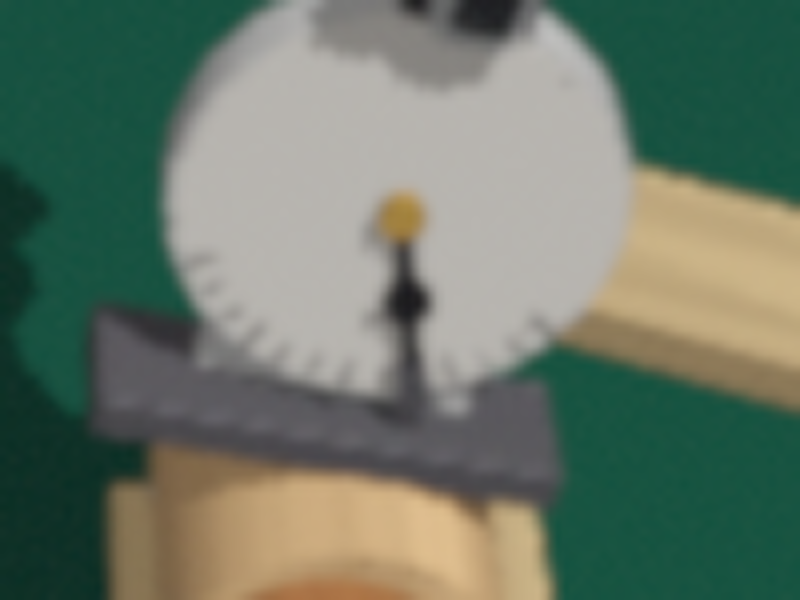

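The pointer hangs straight onto the tab and is still. The base rests on the crown at about 9 N, so I'm handing in.

```bash
python3 -c "
from bench import bot
print(bot.close_job(), bot.state()['contact_force'])"
```

```text
the job is handed in; nothing more can be done
the job is handed in; nothing more can be done
```

I took the gauge off the right-hand offcut by its grip and turned it so the dial faced the side camera. I stood it upright across the middle of the stud's crown, rolled it sideways to a tilt of 19.2° (0.336 rad), and handed in at about 22 s while still holding it.

**Pointer on mark:** in the last averaged picture the pointer centre was at 18.6–18.8° and the tab centre at 18.7–18.9°, a difference of about 0.2° or less. Both read about 0.4° below the arm's measured tilt, so the camera readings carry a small common offset.

**Press:** the base was still on the crown, and the net press was about 9 N. That counts the gauge's weight as roughly 3.5 N. I tried to ease it further just before handing in, but the force only dropped by about 1 N.

**What disagreed:** the pointer-finding network put the pointer tip about 5° off the mark (14.3° against 19.9°), with scores of only 0.5–0.6. I relied on the averaged picture instead.

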